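# Knock the ejector pin home and hold a specimen block in the corner of its setting jig

## Task

The ejector pin of the setting jig still stands up in the seat: take the mallet by its handle, drive the pin down flush with the plate with the mallet's head, and stand the mallet back upright on the bench beside the jig. Then put the resin specimen block upright into the jig's corner with its long side along the fence, and press it with one diagonal push firmly against the fence, the stop and the plate at once, about 10 N each way. Finish while still holding it pressed there; do not let go, do not push the pin with the fingers or the block, and leave the dish, beaker and bottle beside the jig where they are.

Things in the scene. Friction and masses are not known exactly. Their poses are not given: they have to be found in the camera images.
- jig: Setting jig fixed to the bench, aluminium plate 120 (x) x 140 (y) x 8 mm. Origin: centre of the plate's underside, on the bench; z up. With yaw 0 its x points away from the robot and y to the robot's left. The plate's top is 8 mm above the origin. The seat is the corner between fence and stop; the block seated there has its centre at x = +15 mm, y = +13 mm, z = +41 mm in this frame. Plate, fence and stop are slick (friction with the block about 0.15)
- plate: The jig's plate itself, same frame as the jig
- fence: Steel bar fixed along the plate's far (+x) edge, 18 x 140 mm, rising 20 mm above the plate (top 28 mm above the bench). Its working face looks to -x and lies at x = +40 mm in the jig's frame. Frame same as the jig's
- stop: Shorter steel bar fixed on the left (+y) end of the plate, square to the fence, 60 (x) x 18 (y) mm, as high as the fence. Its working face looks to -y and lies at y = +45 mm in the jig's frame. Frame same as the jig's
- pin_seat (a point): Middle of the ejector pin's hole, at the plate's top, at x = +13, y = +13 mm in the jig's frame; frame parallel to the jig's. The steel pin, 10 mm in diameter, stands up to 10 mm above this point at the start and is flush when its top is at this height
- pin (a joint): How far the ejector pin is down, m: 0 = standing 10 mm above the plate, 0.010 = flush with the plate, its end stop. A light spring (150 N/m) pushes it up and stiff friction (6 N) keeps it where it is left; about 8 N drives it fully down
- mallet_grip (a point): Point on the axis of the mallet's handle where it is taken, 50 mm from the axis of the head (the handle starts there at 16 mm and ends at 126 mm from it). Frame: x points along the handle to the head, z up. The mallet stands on one face of its head, the handle level, its axis 35 mm above the lower face. Handle wood, 16 mm wide (y), 18 mm high (z); whole mallet about 0.28 kg, centre of mass 5 mm from the head's axis
- mallet_face (a point): Centre of the lower (striking) face of the mallet's head; the head is an upright cylinder 32 mm in diameter and 70 mm high; frame as the grip's
- block_center (a point): Centre of the resin specimen block, 50 (x) x 64 (y) x 66 (z) mm, about 0.22 kg, standing on the bench with its z up; a half turn about z makes no difference. Seated, its 64 mm side lies along the fence. The top 38 mm of the seated block stand above fence and stop, and there it can be gripped across its 50 mm
- petri: Bystander: clear petri dish, 89 mm in diameter, 16 mm high; origin at the centre of its underside
- beaker: Bystander: beaker, 72 mm in diameter, 90 mm high; origin at the centre of its underside
- bottle: Bystander: small dark bottle with a black cap, 38 mm in diameter, 85 mm high; origin at the centre of its underside
Not all that is in view belongs to the job. Leave any red look-alike of the part that bears block_center alone. Of the things that look like the jig, the larger one is meant.

How it is judged:
On the way, in this order (a step that is already met when the one before it is completed fails the run):
1. the pin is down flush, driven by the mallet's head standing over it (value of joint pin above 0.0085 m and distance between mallet_face and pin_seat below 0.03 m), for 0.05 s.
2. the mallet stands on the bench again, off the jig and let go (height (world z) of mallet_face below 0.005 m and angle between mallet_face's own z axis and vertical below 0.12 rad and contact force between the fingers and mallet below 0.1 N and contact force between mallet and jig below 0.1 N), for 0.2 s.
At the end, for the whole second after the job is handed in: Pin within 1.5 mm of flush; mallet upright on the bench, off the jig, let go; block in the corner (2.5 mm, 0.05 rad), long side along the fence, pressed by the fingers against fence (over 4 N), stop (over 3 N) and plate (over 6 N) through the last second (all of step 2 and value of joint pin above 0.0085 m and x of block_center in the frame of jig between 0.0125 and 0.0175 m and y of block_center in the frame of jig between 0.0105 and 0.0155 m and z of block_center in the frame of jig between 0.0385 and 0.0435 m and angle between the y axis of block_center and the y axis of jig, either way round below 0.05 rad and angle between block_center's own z axis and vertical below 0.04 rad and contact force between block and fence above 4 N and contact force between block and stop above 3 N and contact force between block and plate above 6 N and contact force between the fingers and block above 4 N); the arm keeps its last pose, push and grip.
It fails at once if the raised pin is pushed by the robot itself or by the block instead of the mallet (value of joint pin below 0.0085 m and contact force between any of the fingers, the arm, block and pin above 1 N).
It fails at once if the petri is moved more than 20 mm or tipped (distance of petri from where it was at the start of the episode above 0.02 m or angle between petri's own z axis and vertical above 0.3 rad).
It fails at once if the beaker is moved more than 20 mm or tipped (distance of beaker from where it was at the start of the episode above 0.02 m or angle between beaker's own z axis and vertical above 0.3 rad).
It fails at once if the bottle is moved more than 20 mm or tipped (distance of bottle from where it was at the start of the episode above 0.02 m or angle between bottle's own z axis and vertical above 0.3 rad).
It also fails if it takes over 69 s, if anything falls off the work surface, if the arm or the gripper's body presses on something with over 40 N, if the wrist force passes 120 N, or if a joint passes its speed limit or range.

## Robot

A 7-joint arm with a two-finger parallel gripper is mounted at the origin on a cart in front of the work surface, level with it; the furniture and walls round the work are solid. World frame = base frame: x ahead of the robot, y to its left, z up, the work surface at z = 0. Lengths are in m, angles in rad, forces in N, time in s.
With the tool pointing down it reaches from about 0.375 to 0.925 m from the base axis. Payload 3.1 kg.
Tool frame: the origin (TCP) lies at the very end of the fingers, on their centre line; the grasp point (between the pads) lies 19 mm behind it (arm.grip_point_offset is the distance from the TCP to the grasp point, in m); z points along the fingers, y is the line along which they close (so a half turn about z gives the same grasp; the last joint's range is limited). The gripper opens to 85 mm and grips with 20 to 120 N. Pads are 22 mm wide; open, the fingers measure 114 mm over their backs; the gripper's body (76 mm by 85 mm) begins 54 mm behind the grasp point. The pads swing forward as they close: fully open they stand 13 mm farther back than shut.
Start: joints at [1.052, 0.383, 0.044, 1.598, -0.018, 1.161, -0.05], TCP at [0.266, -0.593, 0.231] pointing down, gripper open.
Joint ranges: [-2.61, 2.61], [-0.41, 2.15], [-1.48, 1.57], [0, 2.5], [-1.57, 4.71], [0.05, 1.97], [-2.85, 2.85]. Speed limits (rad/s): [2.79, 2.79, 3.14, 3.14, 3.14, 3.14, 3.14].

## Interface

Orientations are given as a rotation vector (axis times angle).
In Python, from cell import arm gives the robot as it stands.
- The arm moves only by the tool servo_tool, never from a script. Its argument "rows" is a list of rows, each a list of 3 entries, a list of its own where there are three numbers: the shift along the tool's x, y, z in units of 40 mm (1.0 is 40 mm), then the turn, a rotation vector about the tool's x, y, z in units of 8 degrees (1.0 is 8 degrees), then the finger opening in mm, from 0 to 85.4. A call has exactly 10 rows; each row is the pose to reach, as a shift and turn from the pose commanded when the call began, along the tool's axes at that moment; what a row does not reach only later rows make up. A row lasts 1/10 s, in which the tool goes at most 50 mm and 8.59 degrees, less where a joint would pass 70% of its speed; a pose out of reach is approached as far as the arm can. A call with a gripper value outside its range is refused whole. The fingers move at their own pace and stop on an object; the grip force is fixed at half the most. Time passes only in rows, so rows that repeat a pose let the fingers close, or fill a call up. It gives the time, the measured TCP pose, the force, the opening and the grip force at its end, in the units of the state.
- arm.sense(): the state, without advancing time (a new reading comes with each control period).
- arm.read_camera(name): name is "side" or "top"; returns a dict with "image" (420x560x3 uint8, blue, green, red), "camera_matrix" (3x3 intrinsics, pixels), "view" (4x4, takes a point from world to camera coordinates). Camera axes: x right, y up, looking along -z (the intrinsics and any distortion apply to the point x, -y, -z); pixel columns grow to the right and rows downward; lengths in m; the calibration is good to about 2 mm. A picture is of the moment at which its call begins. There is no depth.
- arm.finish_job(): hands the job in; it is judged then, once.
Trained networks look in a picture, given as the dict that the camera call returned (one of the last four; its "shot" number tells which), for a name from the list of things; names that differ only in an ending like _2 or _b are one class to them, and where a whole thing is asked for, a point or a joint stands for the part that bears it (a point fixed in the world has none). Each returns a list of dicts, best first, with "conf" (0 to 1); they miss things now and then, are a little off and sometimes report something else, mostly with a low value. They report only what shows in the picture. A call takes as long as a camera call. They do not tell look-alikes from the thing itself.
- arm.outline_of(picture, name): "region" (420x560 bool, what is visible of it) and "box" ([centre column, centre row, width, height] in pixels, round what is visible of it).
- arm.pinpoint(picture, name): "uv" ([column, row] in pixels: a listed point, or the origin of a listed thing).
The state is a dict: "clock": time; "qpos": joint angles; "joint_velocities": joint speeds; "effort": joint torques, N m; "tool_pos": TCP position; "eef_rot": TCP orientation; "ft_force": force on the tool from outside, world axes, zero at the start; "ft_torque": the same for the moment, N m; "finger_gap": finger opening in m; "grasp_force": force on a finger pad.
Only numpy, scipy, OpenCV 4.12 (cv2) and the standard library are available. Lean on these libraries where they do the work, as an engineer would, in place of code of your own. Each camera call takes 0.05 s, during which the arm holds its last target. There are 200 camera calls.

## Working session

There is one attempt and no reset: what is moved stays moved. The work goes in short steps, Python scripts to look and compute and a tool call to move; the robot and the scene stay as the last step left them, time stands still between calls to the robot, and variables do not carry over. Pictures are saved under pics/ and viewed, at most 10 in all, crops included, and the job is handed in when it is done.

Besides the shell and the picture viewer there is one more tool, called after "Call:" by a JSON object that holds its "method" and its "body", one argument or row to a line. servo_tool: Moves the arm, as the interface text tells. Its arguments: {"type":"object","properties":{"rows":{"type":"array"}},"required":["rows"]}

```bash
ls; mkdir -p pics
cat > h.py <<'E'
import numpy as np, cv2
from cell import arm
from scipy.spatial.transform import Rotation as R
def ray(p,uv):
    K=np.array(p["camera_matrix"]);V=np.array(p["view"])
    d=np.linalg.inv(K)@np.array([uv[0],uv[1],1.]);d=np.array([d[0],-d[1],-d[2]])
    Rm=V[:3,:3];return -Rm.T@V[:3,3],Rm.T@d
def atz(p,uv,z):
    o,d=ray(p,uv);return o+d*(z-o[2])/d[2]
def proj(p,X):
    V=np.array(p["view"]);c=V[:3,:3]@np.array(X)+V[:3,3];q=np.array(p["camera_matrix"])@np.array([c[0],-c[1],-c[2]]);return q[:2]/q[2]
def tri(ps,uvs):
    A=np.zeros((3,3));b=np.zeros(3)
    for p,u in zip(ps,uvs):
        o,d=ray(p,u);d/=np.linalg.norm(d);M=np.eye(3)-np.outer(d,d);A+=M;b+=M@o
    return np.linalg.solve(A,b)
E
python3 - <<'E'
from h import *
np.set_printoptions(precision=4,suppress=True)
t=arm.read_camera("top");s=arm.read_camera("side")
cv2.imwrite("pics/top.png",t["image"]);cv2.imwrite("pics/side.png",s["image"])
print([k for k in t], [ray(p,(280,210))[0] for p in (t,s)])
for n,z in [("jig",0),("pin_seat",.008),("mallet_grip",.035),("mallet_face",0),("block_center",.033),("petri",0),("beaker",0),("bottle",0)]:
    for nm,p in (("top",t),("side",s)):
        for r in arm.pinpoint(p,n)[:3]: print(n,nm,np.round(r["uv"],1),round(r["conf"],2),atz(p,r["uv"],z))
st=arm.sense();print(st)
E
```

```text
pics
['image', 'camera_matrix', 'view', 'shot'] [array([ 0.5062, -0.0658,  1.0804]), array([-0.0816,  0.8081,  0.7269])]
jig top [427.1 257.8] 0.97 [ 0.409  -0.4792  0.    ]
jig top [254.5 213.2] 0.62 [0.5359 0.0006 0.    ]
jig side [401.6 194. ] 0.88 [ 0.4103 -0.4613  0.    ]
jig side [269.3 254.9] 0.56 [0.5459 0.0113 0.    ]
pin_seat top [418.7 250.9] 0.98 [ 0.4289 -0.4532  0.008 ]
pin_seat top [246.7 207. ] 0.68 [0.5528 0.0215 0.008 ]
pin_seat top [256.5 213.9] 0.61 [ 0.5337 -0.0054  0.008 ]
pin_seat side [393.5 192.9] 0.78 [ 0.4273 -0.44    0.008 ]
pin_seat side [260.9 251.8] 0.62 [0.5638 0.0216 0.008 ]
mallet_grip top [161.9 238.6] 0.71 [0.4686 0.2446 0.035 ]
mallet_grip top [347.  216.4] 0.34 [ 0.5249 -0.2507  0.035 ]
mallet_grip side [225.8 311.3] 0.76 [0.47   0.2554 0.035 ]
mallet_face top [162.4 217.2] 0.98 [0.5262 0.2542 0.    ]
mallet_face top [255.3 210.9] 0.25 [ 0.5422 -0.0017  0.    ]
mallet_face side [214.3 315.7] 0.98 [0.5087 0.2516 0.    ]
mallet_face side [169.3 262.7] 0.43 [0.7252 0.1763 0.    ]
mallet_face side [329.9 198. ] 0.41 [ 0.5726 -0.3196  0.    ]
block_ce
[... 447 characters left out ...]
7 0.    ]
beaker side [142.9 298.2] 0.74 [0.6758 0.3012 0.    ]
bottle top [311.2 143.4] 0.51 [ 0.731  -0.1588  0.    ]
bottle side [256.5 206.7] 0.85 [ 0.7191 -0.1562  0.    ]
{'clock': 0.9, 'qpos': array([ 1.0522,  0.3829,  0.0439,  1.5979, -0.0179,  1.1612, -0.0499]), 'joint_velocities': array([ 0.0008, -0.0016,  0.0002,  0.0007,  0.0011, -0.0006,  0.0001]), 'effort': array([  0.0001, -43.3435,   1.0231, -24.9925,   0.0105,   0.0017,
        -0.    ]), 'tool_pos': array([ 0.2656, -0.5933,  0.2313]), 'eef_rot': array([-3.0723, -0.6562, -0.0001]), 'ft_force': array([0.1599, 0.4821, 0.5174]), 'ft_torque': array([0.0757, 0.019 , 0.0436]), 'grasp_force': 0.0, 'finger_gap': 0.08506311244777243}
```

View pics/top.png

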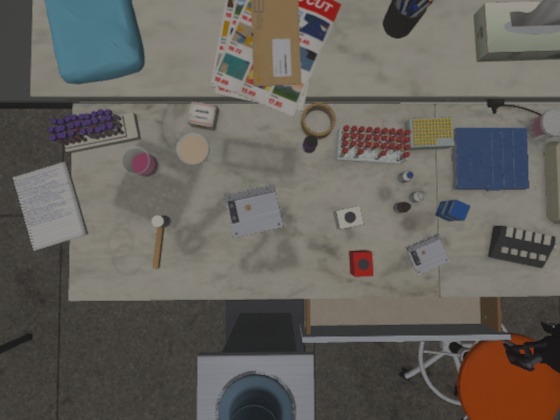

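View pics/side.png

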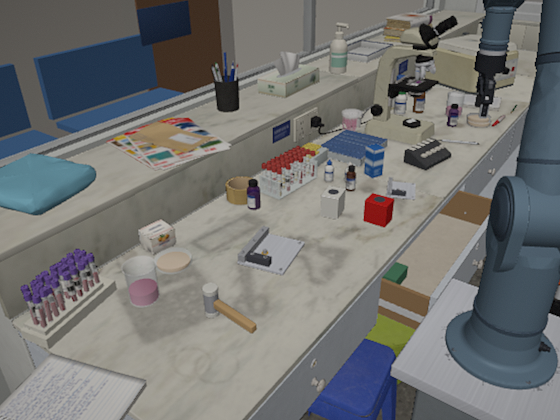

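Run:
```python
from h import *
np.set_printoptions(precision=4,suppress=True)
t=arm.read_camera("top");s=arm.read_camera("side")
for n,z in [("jig",.008),("block_center",.066),("mallet_grip",.044),("petri",.016),("beaker",.09),("bottle",.085)]:
    for r in arm.outline_of(t,n)[:3]:
        c,_=cv2.findContours(r["region"].astype(np.uint8),0,1);c=max(c,key=cv2.contourArea)[:,0]
        W=np.array([atz(t,u,z)[:2] for u in c.astype(float)])
        q=cv2.minAreaRect((W*1000).astype(np.float32));b=cv2.boxPoints(q)
        print(n,round(r["conf"],2),r["box"],"rect",q,"\n",b.round(0).tolist())
a=cv2.resize(t["image"][185:275,140:400],None,fx=3,fy=3,interpolation=2)
b=cv2.resize(s["image"][180:340,190:420],None,fx=2.0,fy=2.0,interpolation=2)
im=np.zeros((a.shape[0]+b.shape[0],780,3),np.uint8);im[:a.shape[0],:780]=a;im[a.shape[0]:,:b.shape[1]]=b
cv2.imwrite("pics/crop.png",im);print(im.shape)
```

```text
jig 0.74 [427.8, 255.4, 41.0, 37.4] rect ((421.2549743652344, -476.5697937011719), (85.5643081665039, 103.73798370361328), 22.993871688842773) 
 [[362.0, -446.0], [402.0, -541.0], [481.0, -508.0], [440.0, -412.0]]
jig 0.73 [252.8, 213.9, 56.6, 52.7] rect ((541.7493896484375, 5.193580627441406), (118.83511352539062, 140.10028076171875), 12.62037467956543) 
 [[468.0, 61.0], [499.0, -76.0], [615.0, -50.0], [584.0, 87.0]]
block_center 0.69 [348.1, 218.8, 30.0, 24.4] rect ((521.3690185546875, -245.8614501953125), (53.288543701171875, 75.90643310546875), 10.96545124053955) 
 [[488.0, -214.0], [502.0, -288.0], [555.0, -278.0], [540.0, -204.0]]
block_center 0.58 [361.5, 264.7, 23.0, 24.4] rect ((402.1021728515625, -277.90252685546875), (68.56122589111328, 60.32478332519531), 2.5940351486206055) 
 [[366.0, -249.0], [369.0, -310.0], [438.0, -306.0], [435.0, -246.0]]
mallet_grip 0.8 [161.2, 242.3, 15.0, 53.1] rect ((461.7601318359375, 245.47816467285156), (139.3002166748047, 44.6581916809082), 0.6458421945571899) 
 [[392.0, 267.0], [392.0, 222.0], [532.0, 224.0], [531.0, 269.0]]
petri 0.98 [192.4, 147.9, 31.3, 28.1] rect ((712.8201293945312, 170.6024169921875), (88.65550994873047, 87.47949981689453), 0.2354293316602707) 
 [[668.0, 214.0], [669.0, 127.0], [757.0, 127.0], [757.0, 215.0]]
beaker 0.73 [141.3, 162.1, 40.3, 36.4] rect ((663.5230102539062, 287.0567932128906), (96.915771484375, 70.3442153930664), 63.13196563720703) 
 [[610.0, 260.0], [673.0, 228.0], [717.0, 314.0], [654.0, 346.0]]
bottle 0.56 [308.8, 146.1, 11.4, 16.4] rect ((711.0438232421875, -146.03121948242188), (33.567420959472656, 43.260257720947266), 63.08958053588867) 
 [[684.0, -151.0], [723.0, -171.0], [738.0, -141.0], [699.0, -121.0]]
bottle 0.27 [249.2, 191.5, 49.4, 17.4] rect ((584.90966796875, 10.011062622070312), (21.300397872924805, 130.74368286132812), 13.468605041503906) 
 [[559.0, 71.0], [590.0, -56.0], [610.0, -51.0], [580.0, 76.0]]
(590, 780, 3)
```

View pics/crop.png

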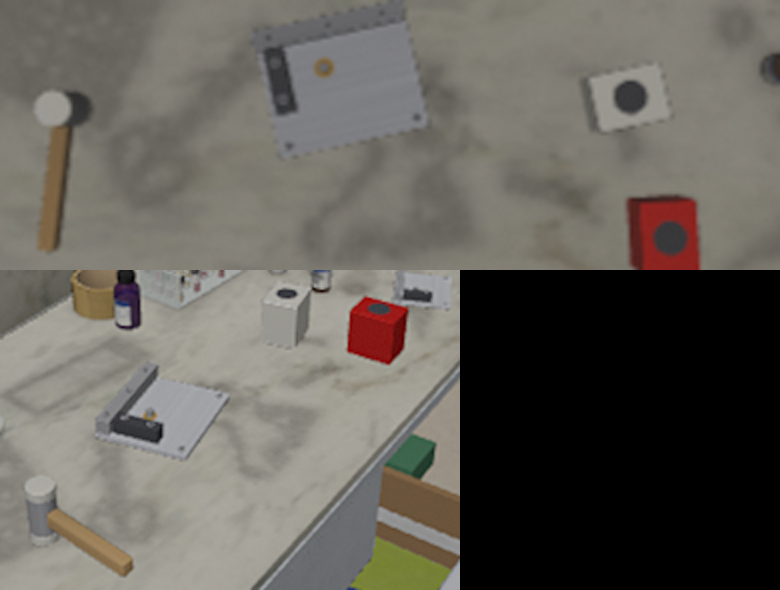

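```bash
cat >> h.py <<'E'
from scipy.optimize import minimize
def box(x0,x1,y0,y1,z0,z1): return np.array([[x,y,z] for x in (x0,x1) for y in (y0,y1) for z in (z0,z1)])
def cyl(r,z0,z1): return np.array([[r*np.cos(a),r*np.sin(a),z] for a in np.arange(24)*np.pi/12 for z in (z0,z1)])
PARTS={"jig":[box(-.06,.06,-.07,.07,0,.008),box(.04,.058,-.07,.07,.008,.028),box(-.02,.04,.045,.063,.008,.028)],
"block_center":[box(-.025,.025,-.032,.032,0,.066)],
"mallet_grip":[cyl(.016,0,.07),box(-.126,0,-.008,.008,.026,.044)]}
def sil(p,parts,v,S=4):
    m=np.zeros((420*S,560*S),np.uint8);c,s=np.cos(v[2]),np.sin(v[2])
    for P in parts:
        W=P@np.array([[c,s,0],[-s,c,0],[0,0,1]])+[v[0],v[1],0]
        u=np.array([proj(p,w) for w in W])
        u=((u+.5)*S*16).astype(np.int32)
        cv2.fillConvexPoly(m,cv2.convexHull(u),1,shift=4)
    return m
def fit(n,obs,v0,S=4):
    """obs: list of (picture, mask); returns pose x,y,yaw and IoUs"""
    M=[cv2.resize(m.astype(np.uint8)*255,None,fx=S,fy=S,interpolation=cv2.INTER_LINEAR)>127 for _,m in obs]
    def ious(v): 
        o=[]
        for (p,_),m in zip(obs,M):
            k=sil(p,PARTS[n],v,S)>0;o.append((k&m).sum()/(k|m).sum())
        return o
    b=minimize(lambda v:-sum(ious(v)),v0,method="Nelder-Mead",options=dict(initial_simplex=np.array(v0)+np.array([[0,0,0],[.01,0,0],[0,.01,0],[0,0,.15]]),maxiter=150,xatol=1e-4,fatol=1e-5))
    return b.x,ious(b.x)
def near(p,n,X,k=25):
    u=proj(p,X);L=[r for r in arm.outline_of(p,n) if np.hypot(*(np.array(r["box"][:2])-u))<k]
    return L[0]["region"] if L else None
E
python3 - <<'E'
from h import *
np.set_printoptions(precision=4,suppress=True)
t=arm.read_camera("top");s=arm.read_camera("side")
for n,v0,z in [("jig",(.541,.006,.22),.01),("block_center",(.524,-.25,.2),.033),("mallet_grip",(.52,.25,.0),.035)]:
    X=(v0[0]-(.05 if n[0]=="m" else 0),v0[1],z)
    obs=[(p,near(p,n,X)) for p in (t,s)]
    obs=[o for o in obs if o[1] is not None]
    print(n,len(obs),fit(n,obs,v0),[fit(n,[o],v0) for o in obs])
print(arm.sense()["clock"])
E
```

```text
jig 2 (array([0.5426, 0.0055, 0.2106]), [np.float64(0.9641870293113723), np.float64(0.9380481606594974)]) [(array([0.5422, 0.007 , 0.2037]), [np.float64(0.9714526521845518)]), (array([0.5436, 0.0037, 0.2146]), [np.float64(0.9501424055585115)])]
block_center 2 (array([ 0.5223, -0.2508,  0.2155]), [np.float64(0.9203550023052097), np.float64(0.951587982832618)]) [(array([ 0.522 , -0.2509,  0.205 ]), [np.float64(0.9213560885608856)]), (array([ 0.5224, -0.2508,  0.2087]), [np.float64(0.9523156089193825)])]
mallet_grip 2 (array([ 0.5159,  0.2482, -0.1169]), [np.float64(0.9032152588555858), np.float64(0.8795998361902533)]) [(array([ 0.5158,  0.2489, -0.1054]), [np.float64(0.9070960698689956)]), (array([ 0.5181,  0.2459, -0.1391]), [np.float64(0.8885867959099237)])]
1.7
```

```bash
cat >> h.py <<'E'
def plan(pos,psi,st=None):
    """units of shift and turn from the present pose to TCP pos, pointing down, tool x at world yaw psi"""
    st=st or arm.sense();A=R.from_rotvec(st["eef_rot"])
    T=R.from_rotvec([0,0,psi])*R.from_euler("x",np.pi)
    d=A.inv().apply(np.array(pos)-st["tool_pos"])/.04
    r=np.degrees((A.inv()*T).as_rotvec())/8
    print("shift",d.round(3),"turn",r.round(3),"t",round(float(st["clock"]),2))
    return d,r
E
python3 - <<'E'
from h import *
plan((.48,-.15,.2),.42+1.3)
E
```

```text
shift [ 9.421 -7.924  0.782] turn [-0.    -0.    -9.305] t 1.7
```

Call:
{"method": "servo_tool", "body": {
  "rows": [
    [[9.4,-7.9,0.8],[0,0,-9.3],85],
    [[9.4,-7.9,0.8],[0,0,-9.3],85],
    [[9.4,-7.9,0.8],[0,0,-9.3],85],
    [[9.4,-7.9,0.8],[0,0,-9.3],85],
    [[9.4,-7.9,0.8],[0,0,-9.3],85],
    [[9.4,-7.9,0.8],[0,0,-9.3],85],
    [[9.4,-7.9,0.8],[0,0,-9.3],85],
    [[9.4,-7.9,0.8],[0,0,-9.3],85],
    [[9.4,-7.9,0.8],[0,0,-9.3],85],
    [[9.4,-7.9,0.8],[0,0,-9.3],85]
  ]
}}

```text
clock: 2.7
tool_pos: [0.4807, -0.1484, 0.1997]
eef_rot: [2.046, 2.383, 0.001]
ft_force: [1.0, -0.5, -0.5]
finger_gap: 0.0848
grasp_force: 0.0
```

Run:
```python
from h import *
s=arm.sense();print(s["qpos"].round(2),s["tool_pos"].round(4),s["eef_rot"].round(3),s["joint_velocities"].round(2))
plan((.474,.253,.13),np.pi-.117)
```

```text
[ 0.62  0.17 -0.43  1.96  0.08  1.03  0.3 ] [ 0.4807 -0.1484  0.1997] [2.046e+00 2.383e+00 1.000e-03] [-0.55  0.16 -0.3  -0.1   0.14 -0.03 -0.97]
shift [9.945 1.352 1.742] turn [ 7.000e-03  7.000e-03 -9.323e+00] t 2.7
```

Call:
{"method": "servo_tool", "body": {
  "rows": [
    [[9.95,1.35,1.75],[0,0,-9.3],60],
    [[9.95,1.35,1.75],[0,0,-9.3],60],
    [[9.95,1.35,1.75],[0,0,-9.3],60],
    [[9.95,1.35,1.75],[0,0,-9.3],60],
    [[9.95,1.35,1.75],[0,0,-9.3],60],
    [[9.95,1.35,1.75],[0,0,-9.3],60],
    [[9.95,1.35,1.75],[0,0,-9.3],60],
    [[9.95,1.35,1.75],[0,0,-9.3],60],
    [[9.95,1.35,1.75],[0,0,-9.3],60],
    [[9.95,1.35,1.75],[0,0,-9.3],60]
  ]
}}

```text
clock: 3.7
tool_pos: [0.4731, 0.2535, 0.1293]
eef_rot: [-0.186, -3.135, -0.003]
ft_force: [0.3, -0.3, 0.3]
finger_gap: 0.0598
grasp_force: 0.0
```

Run:
```python
from h import *
s=arm.sense();print(s["qpos"].round(2),s["joint_velocities"].round(2))
plan((.474,.253,.016),np.pi-.117)
```

```text
[ 0.12  0.41 -0.8   1.93  0.35  0.95  0.6 ] [ 0.05 -0.03  0.06  0.02  0.    0.01 -0.05]
shift [-0.027 -0.015  2.832] turn [ 0.014 -0.008 -0.012] t 3.7
```

Call:
{"method": "servo_tool", "body": {
  "rows": [
    [[0,0,1],[0,0,0],60],
    [[0,0,2],[0,0,0],60],
    [[0,0,2.6],[0,0,0],60],
    [[0,0,2.83],[0,0,0],60],
    [[0,0,2.83],[0,0,0],60],
    [[0,0,2.83],[0,0,0],5],
    [[0,0,2.83],[0,0,0],5],
    [[0,0,2.83],[0,0,0],5],
    [[0,0,2.83],[0,0,0],5],
    [[0,0,2.83],[0,0,0],5]
  ]
}}

```text
clock: 4.7
tool_pos: [0.4754, 0.2512, 0.0176]
eef_rot: [0.194, 3.133, 0.002]
ft_force: [0.4, 0.8, 7.6]
finger_gap: 0.0148
grasp_force: 61.0
```

Run:
```python
from h import *
s=arm.read_camera("side");t=arm.read_camera("top")
a=cv2.resize(s["image"][190:390,130:330],None,fx=2,fy=2,interpolation=2);b=cv2.resize(t["image"][170:300,100:230],(400,400),interpolation=2)
cv2.imwrite("pics/grip.png",np.hstack([a,b]));print(arm.sense()["ft_force"])
```

```text
[-0.4572406  -0.39569163  5.84508166]
```

View pics/grip.png

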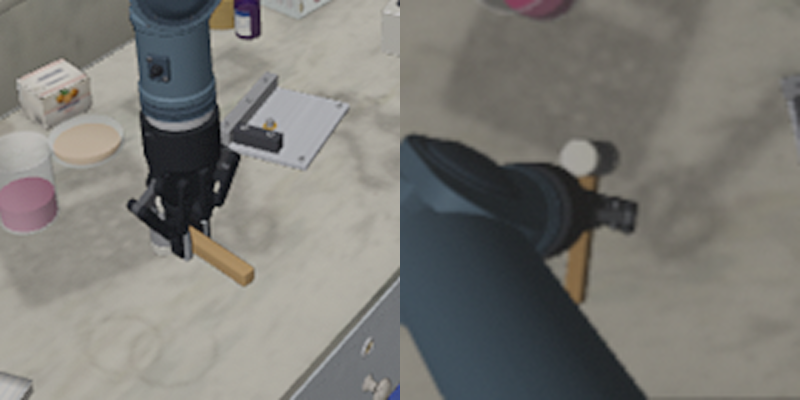

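Run:
```python
from h import *
plan((.5124,.0127,.11),np.pi+.2)
```

```text
shift [-1.661 -5.8   -2.312] turn [ 0.006  0.019 -2.318] t 4.8
```

Call:
{"method": "servo_tool", "body": {
  "rows": [
    [[0,0,-0.4],[0,0,0],5],
    [[0,0,-1.2],[0,0,0],5],
    [[0,0,-2],[0,0,0],5],
    [[-0.2,-0.8,-2.3],[0,0,-0.5],5],
    [[-0.6,-1.9,-2.3],[0,0,-1],5],
    [[-1,-3,-2.3],[0,0,-1.7],5],
    [[-1.35,-4.2,-2.3],[0,0,-2.3],5],
    [[-1.6,-5.2,-2.3],[0,0,-2.3],5],
    [[-1.66,-5.8,-2.3],[0,0,-2.3],5],
    [[-1.66,-5.8,-2.3],[0,0,-2.3],5]
  ]
}}

```text
clock: 5.8
tool_pos: [0.5101, 0.0052, 0.1074]
eef_rot: [0.294, -3.124, 0.005]
ft_force: [-1.1, -0.5, -3.0]
finger_gap: 0.0153
grasp_force: 59.9
```

Run:
```python
from h import *
np.set_printoptions(precision=4,suppress=True)
s=arm.read_camera("side");t=arm.read_camera("top");st=arm.sense();print(st["tool_pos"],st["ft_force"],st["ft_torque"],st["finger_gap"],st["joint_velocities"].round(2))
h=R.from_rotvec(st["eef_rot"]);print((h.as_matrix()))
for p,n in((s,"s"),(t,"t")):
  print(n,[(r["uv"],r["conf"]) for r in arm.pinpoint(p,"mallet_face")[:3]],"expect",proj(p,(.5526,.0209,.092)),"pin exp",proj(p,(.5526,.0209,.018)))
a=cv2.resize(s["image"][150:300,200:350],(400,400),interpolation=2);b=cv2.resize(t["image"][150:280,190:320],(400,400),interpolation=2)
cv2.imwrite("pics/over.png",np.hstack([a,b]))
```

```text
[0.5104 0.0113 0.1079] [-0.7853  0.6654 -2.0735] [ 0.0235  0.1035 -0.0092] 0.015151223880004727 [-0.04  0.   -0.04 -0.   -0.   -0.01 -0.  ]
[[-0.981  -0.1942 -0.0014]
 [-0.1942  0.981   0.0001]
 [ 0.0014  0.0004 -1.    ]]
s [([267.1, 224.4], 0.82)] expect [263.6109 224.2016] pin exp [264.5555 249.8453]
t [] expect [244.2329 205.6698] pin exp [246.6164 206.9288]
```

View pics/over.png

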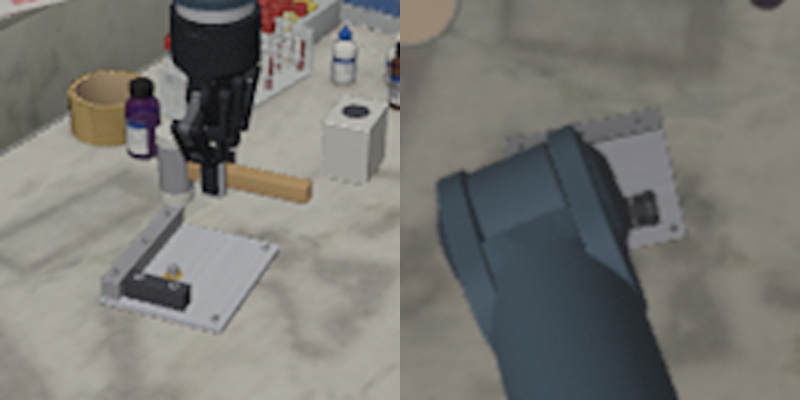

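Run:
```python
from h import *
np.set_printoptions(precision=4,suppress=True)
s=arm.read_camera("side")
for uv in [(267.1,224.4),(266.2,225)]:print(atz(s,uv,.0904))
print(atz(s,(264.9,250.5),.018))
u=np.array([atz(s,(264.9,250.5),.018)]);
for r in arm.pinpoint(s,"mallet_face")[:2]: print(r["uv"],r["conf"],atz(s,r["uv"],.0904))
d,r=plan((.514,.014,.024),np.pi+.2)
```

```text
[0.5469 0.0149 0.0904]
[0.547  0.0182 0.0904]
[0.5502 0.0226 0.018 ]
[264.9, 222.7] 0.6 [0.5558 0.0118 0.0904]
shift [-0.072 -0.018  2.107] turn [0.006 0.001 0.007] t 6.1
```

Call:
{"method": "servo_tool", "body": {
  "rows": [
    [[-0.08,0.085,0.7],[0,0,0],5],
    [[-0.08,0.085,1.3],[0,0,0],5],
    [[-0.08,0.085,1.65],[0,0,0],5],
    [[-0.08,0.085,1.78],[0,0,0],5],
    [[-0.08,0.085,1.86],[0,0,0],5],
    [[-0.08,0.085,1.94],[0,0,0],5],
    [[-0.08,0.085,2.0],[0,0,0],5],
    [[-0.08,0.085,2.05],[0,0,0],5],
    [[-0.08,0.085,2.08],[0,0,0],5],
    [[-0.08,0.085,2.1],[0,0,0],5]
  ]
}}

```text
clock: 7.1
tool_pos: [0.5141, 0.0165, 0.0256]
eef_rot: [-0.31, 3.126, -0.001]
ft_force: [-9.1, 0.8, 17.0]
finger_gap: 0.0146
grasp_force: 62.8
```

Run:
```python
from h import *
np.set_printoptions(precision=4,suppress=True)
s=arm.read_camera("side");st=arm.sense();print(st["tool_pos"],st["ft_force"],st["ft_torque"],st["finger_gap"])
a=cv2.resize(s["image"][170:290,210:330],(600,600),interpolation=2)
cv2.imwrite("pics/press.png",a)
```

```text
[0.5142 0.0165 0.0257] [-7.1109  0.7886 12.2986] [0.1823 1.3002 0.042 ] 0.0150433839160011
```

View pics/press.png

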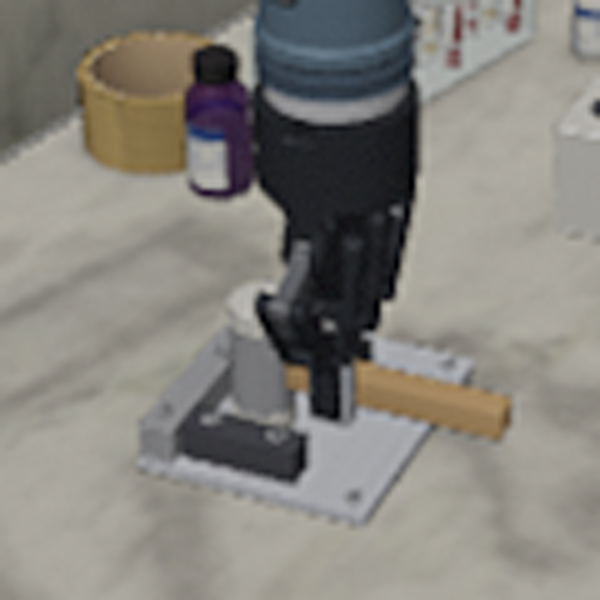

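Call:
{"method": "servo_tool", "body": {
  "rows": [
    [[0.05,0,0.03],[0,0,0],5],
    [[0.05,0,0.06],[0,0,0],5],
    [[0.05,0,0.08],[0,0,0],5],
    [[0.05,0,0.1],[0,0,0],5],
    [[0.05,0,0.1],[0,0,0],5],
    [[0.05,0,0.1],[0,0,0],5],
    [[0.05,0,0.1],[0,0,0],5],
    [[0.05,0,0.1],[0,0,0],5],
    [[0.05,0,0.1],[0,0,0],5],
    [[0.05,0,0.1],[0,0,0],5]
  ]
}}

```text
clock: 8.15
tool_pos: [0.5144, 0.0167, 0.025]
eef_rot: [-0.311, 3.122, -0.004]
ft_force: [-13.4, -0.9, 34.0]
finger_gap: 0.0149
grasp_force: 64.8
```

Call:
{"method": "servo_tool", "body": {
  "rows": [
    [[0.05,0,-0.1],[0,0,0],5],
    [[0.05,0,-0.5],[0,0,0],5],
    [[0.05,0,-1.2],[0,0,0],5],
    [[0.05,0.5,-2],[0,0,0],5],
    [[0.05,1.3,-2.2],[0,0,0],5],
    [[0.05,2.3,-2.2],[0,0,0],5],
    [[0.05,3.3,-2.2],[0,0,0],5],
    [[0.05,4.1,-2.2],[0,0,0],5],
    [[0.05,4.5,-2.2],[0,0,0],5],
    [[0.05,4.5,-2.2],[0,0,0],5]
  ]
}}

```text
clock: 9.15
tool_pos: [0.4743, 0.1952, 0.1089]
eef_rot: [-0.318, 3.123, 0.005]
ft_force: [0.5, -0.4, -3.6]
finger_gap: 0.0149
grasp_force: 59.6
```

Run:
```python
from h import *
np.set_printoptions(precision=4,suppress=True)
s=arm.read_camera("side");t=arm.read_camera("top");st=arm.sense();print(st["tool_pos"],st["ft_force"],st["ft_torque"],st["finger_gap"])
a=cv2.resize(s["image"][180:330,200:350],(400,400),interpolation=2);b=cv2.resize(t["image"][180:240,220:280],(400,400),interpolation=2)
cv2.imwrite("pics/after.png",np.hstack([a,b]))
```

```text
[0.4752 0.1907 0.1081] [-0.6475  0.0626 -2.5024] [-0.0365  0.0865 -0.0341] 0.01483162579773014
```

View pics/after.png

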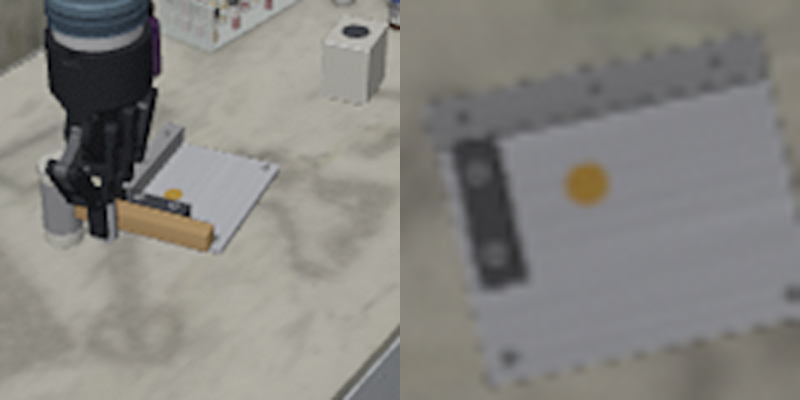

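Call:
{"method": "servo_tool", "body": {
  "rows": [
    [[0,0,0.8],[0,0,0],5],
    [[0,0,1.5],[0,0,0],5],
    [[0,0,2.0],[0,0,0],5],
    [[0,0,2.2],[0,0,0],5],
    [[0,0,2.27],[0,0,0],5],
    [[0,0,2.29],[0,0,0],5],
    [[0,0,2.29],[0,0,0],5],
    [[0,0,2.29],[0,0,0],60],
    [[0,0,2.29],[0,0,0],60],
    [[0,0,2.29],[0,0,0],60]
  ]
}}

```text
clock: 10.25
tool_pos: [0.4763, 0.1915, 0.0173]
eef_rot: [-0.307, 3.124, 0.001]
ft_force: [-0.9, -0.1, 0.5]
finger_gap: 0.058
grasp_force: 0.0
```

Call:
{"method": "servo_tool", "body": {
  "rows": [
    [[0,0,0],[0,0,0],60],
    [[0,0,-0.1],[0,0,0],60],
    [[0,0,-0.4],[0,0,0],60],
    [[0,0,-1],[0,0,0],60],
    [[0,0,-2],[0,0,0],70],
    [[0,0,-3],[0,0,0],80],
    [[0,0,-4],[0,0,0],85],
    [[0,0,-4.5],[0,0,0],85],
    [[0,0,-4.5],[0,0,0],85],
    [[0,0,-4.5],[0,0,0],85]
  ]
}}

```text
clock: 11.25
tool_pos: [0.4747, 0.1916, 0.1971]
eef_rot: [-0.31, 3.125, -0.001]
ft_force: [0.0, 0.2, -0.8]
finger_gap: 0.0847
grasp_force: 0.0
```

Run:
```python
from h import *
print(arm.sense()["tool_pos"])
plan((.522,-.251,.16),np.pi/2+.21)
```

```text
[0.47468411 0.19160147 0.19712191]
shift [  1.014 -11.081   0.935] turn [3.0000e-03 1.1000e-02 1.1161e+01] t 11.25
```

Call:
{"method": "servo_tool", "body": {
  "rows": [
    [[0.1,-1.1,0],[0,0,1.05],85],
    [[0.2,-2.2,0],[0,0,2.1],85],
    [[0.3,-3.3,0],[0,0,3.15],85],
    [[0.4,-4.4,0],[0,0,4.2],85],
    [[0.5,-5.5,0],[0,0,5.25],85],
    [[0.6,-6.6,0],[0,0,6.3],85],
    [[0.7,-7.7,0],[0,0,7.35],85],
    [[0.8,-8.8,0],[0,0,8.4],85],
    [[0.9,-9.9,0.3],[0,0,9.45],85],
    [[1.0,-10.8,0.6],[0,0,10.5],85]
  ]
}}

```text
clock: 12.25
tool_pos: [0.5188, -0.2426, 0.1704]
eef_rot: [-1.871, -2.521, 0.002]
ft_force: [0.4, 0.2, -0.5]
finger_gap: 0.085
grasp_force: 0.0
```

Run:
```python
from h import *
np.set_printoptions(precision=4,suppress=True)
t=arm.read_camera("top");s=arm.read_camera("side")
for n,v0,z in [("block_center",(.522,-.251,.21),.033),("mallet_grip",(.515,.2,.2),.035)]:
    X=(v0[0]-(.05 if n[0]=="m" else 0),v0[1],z)
    obs=[(p,near(p,n,X)) for p in (t,s)];obs=[o for o in obs if o[1] is not None]
    if obs: print(n,[fit(n,[o],v0) for o in obs])
st=arm.sense();print(st["tool_pos"],st["qpos"])
plan((.522,-.251,.16),np.pi/2+.21,st)
a=cv2.resize(s["image"][160:330,190:400],(600,486),interpolation=2)
cv2.imwrite("pics/blk.png",a)
```

```text
block_center [(array([ 0.5175, -0.2228,  0.1586]), [np.float64(0.5088152327221439)]), (array([ 0.5237, -0.2521,  0.2571]), [np.float64(0.9120394852811563)])]
mallet_grip [(array([0.5139, 0.1967, 0.1979]), [np.float64(0.8903503666627867)]), (array([0.5151, 0.1948, 0.1808]), [np.float64(0.9258044091406205)])]
[ 0.5198 -0.2376  0.1714] [ 0.7651  0.3422 -0.4822  1.8239  0.1816  1.0217  0.5163]
shift [-0.336 -0.048  0.285] turn [-0.008 -0.018  0.682] t 12.55
```

View pics/blk.png

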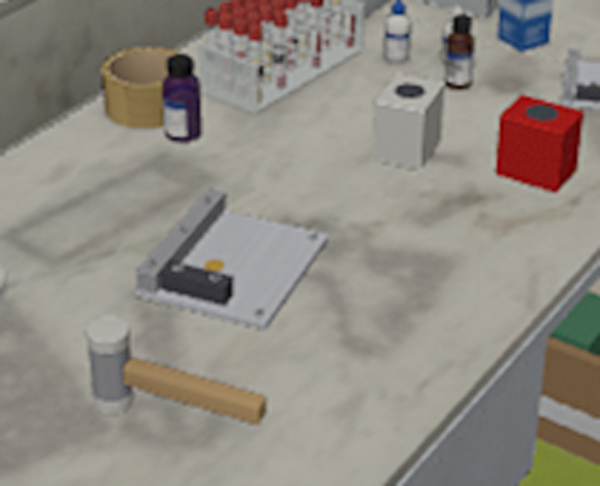

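Call:
{"method": "servo_tool", "body": {
  "rows": [
    [[-0.34,-0.04,0.3],[0,0,0.68],85],
    [[-0.34,-0.04,1.0],[0,0,0.68],85],
    [[-0.34,-0.04,1.8],[0,0,0.68],85],
    [[-0.34,-0.04,2.5],[0,0,0.68],85],
    [[-0.34,-0.04,3.1],[0,0,0.68],85],
    [[-0.34,-0.04,3.5],[0,0,0.68],85],
    [[-0.34,-0.04,3.6],[0,0,0.68],85],
    [[-0.34,-0.04,3.6],[0,0,0.68],40],
    [[-0.34,-0.04,3.6],[0,0,0.68],40],
    [[-0.34,-0.04,3.6],[0,0,0.68],40]
  ]
}}

```text
clock: 13.55
tool_pos: [0.5243, -0.2538, 0.0303]
eef_rot: [1.978, 2.437, 0.001]
ft_force: [-0.9, -0.2, -0.8]
finger_gap: 0.0491
grasp_force: 62.7
```

Run:
```python
from h import *
np.set_printoptions(precision=4,suppress=True)
st=arm.sense();print(st)
```

```text
{'clock': 13.55, 'qpos': array([ 0.7074,  0.5463, -0.3982,  1.879 ,  0.2939,  0.7701,  0.3564]), 'joint_velocities': array([ 0.0034,  0.0024,  0.0033,  0.0058,  0.0043, -0.015 ,  0.0008]), 'effort': array([  0.1087, -42.1301,  -4.411 , -17.6702,  -0.0053,   0.1195,
         0.0034]), 'tool_pos': array([ 0.5243, -0.2538,  0.0303]), 'eef_rot': array([1.9775, 2.4367, 0.0013]), 'ft_force': array([-0.9438, -0.2258, -0.8049]), 'ft_torque': array([-0.0094, -0.0246, -0.0201]), 'grasp_force': 62.69082427024841, 'finger_gap': 0.049136585279103515}
```

Run:
```python
from h import *
plan((.5495,.007,.085),np.pi/2+.211)
```

```text
shift [ 6.248  1.963 -1.375] turn [ 0.02   0.015 -0.027] t 13.55
```

Call:
{"method": "servo_tool", "body": {
  "rows": [
    [[0,0,-0.3],[0,0,0],40],
    [[0,0,-0.9],[0,0,0],40],
    [[0.4,0.1,-1.4],[0,0,0],40],
    [[1.3,0.4,-1.4],[0,0,0],40],
    [[2.3,0.7,-1.4],[0,0,0],40],
    [[3.3,1.0,-1.4],[0,0,0],40],
    [[4.3,1.4,-1.4],[0,0,0],40],
    [[5.3,1.7,-1.4],[0,0,0],40],
    [[6.0,1.9,-1.4],[0,0,0],40],
    [[6.25,1.96,-1.4],[0,0,0],40]
  ]
}}

```text
clock: 14.55
tool_pos: [0.5482, 0.013, 0.0859]
eef_rot: [-1.971, -2.446, -0.005]
ft_force: [0.6, -0.1, -1.9]
finger_gap: 0.0492
grasp_force: 62.9
```

Call:
{"method": "servo_tool", "body": {
  "rows": [
    [[0,0,0],[0,0,0],40],
    [[0,0,0],[0,0,0],40],
    [[0,0,0],[0,0,0],40],
    [[0,0,0.2],[0,0,0],40],
    [[0,0,0.4],[0,0,0],40],
    [[0,0,0.6],[0,0,0],40],
    [[0,0,0.7],[0,0,0],40],
    [[0,0,0.7],[0,0,0],40],
    [[0,0,0.7],[0,0,0],40],
    [[0,0,0.7],[0,0,0],40]
  ]
}}

```text
clock: 15.55
tool_pos: [0.5484, 0.0077, 0.0568]
eef_rot: [1.979, 2.439, 0.001]
ft_force: [0.2, -0.6, -2.5]
finger_gap: 0.0491
grasp_force: 62.9
```

Run:
```python
from h import *
np.set_printoptions(precision=4,suppress=True)
s=arm.read_camera("side");t=arm.read_camera("top");st=arm.sense();print(st["tool_pos"],st["eef_rot"],st["ft_force"],st["ft_torque"],st["finger_gap"])
plan((.5495,.007,.0383),np.pi/2+.211,st)
a=cv2.resize(s["image"][160:280,190:310],(480,480),interpolation=2);b=cv2.resize(t["image"][170:250,210:290],(320,320),interpolation=2)
c=np.zeros((480,320,3),np.uint8);c[:320]=b
cv2.imwrite("pics/seat.png",np.hstack([a,c]))
```

```text
[0.5484 0.0076 0.0569] [1.9791 2.439  0.0009] [ 0.4947  0.2056 -1.9375] [-0.0316  0.0453 -0.033 ] 0.049419544778872046
shift [-0.022  0.024  0.465] turn [ 0.006  0.001 -0.026] t 15.65
```

View pics/seat.png

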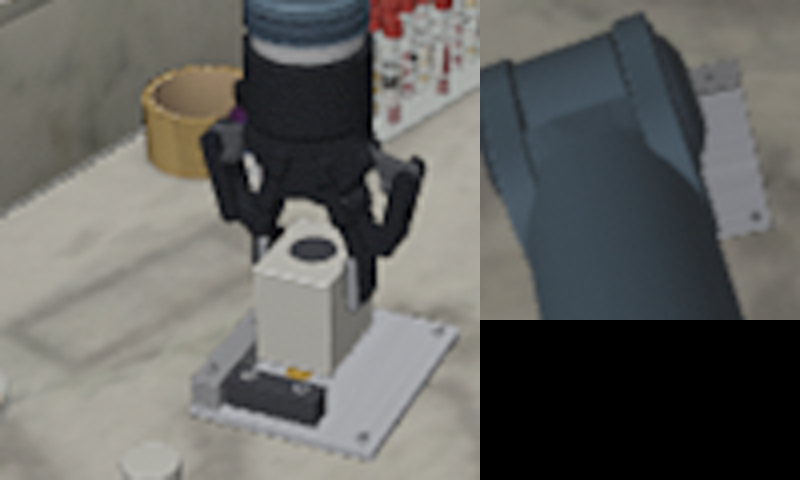

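Call:
{"method": "servo_tool", "body": {
  "rows": [
    [[0,0,0.15],[0,0,0],40],
    [[0,0,0.3],[0,0,0],40],
    [[0,0,0.4],[0,0,0],40],
    [[0,0,0.45],[0,0,0],40],
    [[0,0,0.47],[0,0,0],40],
    [[0,0,0.49],[0,0,0],40],
    [[0,0,0.5],[0,0,0],40],
    [[0,0,0.5],[0,0,0],40],
    [[0,0,0.5],[0,0,0],40],
    [[0,0,0.5],[0,0,0],40]
  ]
}}

```text
clock: 16.65
tool_pos: [0.5491, 0.0077, 0.0382]
eef_rot: [1.978, 2.438, 0.001]
ft_force: [-1.5, -0.5, 8.0]
finger_gap: 0.0494
grasp_force: 64.1
```

Call:
{"method": "servo_tool", "body": {
  "rows": [
    [[0.02,0.02,0],[0,0,0],40],
    [[0.04,0.04,0],[0,0,0],40],
    [[0.06,0.06,0],[0,0,0],40],
    [[0.08,0.08,0],[0,0,0],40],
    [[0.1,0.1,0],[0,0,0],40],
    [[0.12,0.12,0],[0,0,0],40],
    [[0.14,0.14,0],[0,0,0],40],
    [[0.16,0.15,0],[0,0,0],40],
    [[0.18,0.15,0],[0,0,0],40],
    [[0.18,0.15,0],[0,0,0],40]
  ]
}}

```text
clock: 17.65
tool_pos: [0.5545, 0.0148, 0.0382]
eef_rot: [1.978, 2.436, 0.002]
ft_force: [-0.6, -1.0, 5.9]
finger_gap: 0.0494
grasp_force: 63.8
```

Call:
{"method": "servo_tool", "body": {
  "rows": [
    [[0.02,0.01,0],[0,0,0],40],
    [[0.04,0.02,0],[0,0,0],40],
    [[0.05,0.03,0],[0,0,0],40],
    [[0.06,0.04,0],[0,0,0],40],
    [[0.07,0.05,0],[0,0,0],40],
    [[0.08,0.06,0],[0,0,0],40],
    [[0.09,0.06,0],[0,0,0],40],
    [[0.1,0.06,0],[0,0,0],40],
    [[0.1,0.06,0],[0,0,0],40],
    [[0.1,0.06,0],[0,0,0],40]
  ]
}}

```text
clock: 18.65
tool_pos: [0.5555, 0.0182, 0.0382]
eef_rot: [1.979, 2.436, -0.001]
ft_force: [-1.2, -2.9, 7.3]
finger_gap: 0.0491
grasp_force: 64.1
```

```bash
cat >> h.py <<'E'
def jf():
    st=arm.sense();c,s=np.cos(.211),np.sin(.211);F=st["ft_force"];p=st["tool_pos"]-[.5426,.0055,0]
    g=lambda v:np.array([c*v[0]+s*v[1],-s*v[0]+c*v[1],v[2]])
    print("F jig",g(F).round(1),"tcp jig mm",(g(p)*1000).round(1),"rv",st["eef_rot"].round(3),"tau",st["ft_torque"].round(2),st["clock"])
E
python3 -c "
from h import *
jf()"
```

```text
F jig [-1.8 -2.6  7.3] tcp jig mm [15.2  9.7 38.2] rv [ 1.979e+00  2.436e+00 -1.000e-03] tau [-0.53  0.34  0.1 ] 18.65
```

Call:
{"method": "servo_tool", "body": {
  "rows": [
    [[0.01,0.01,0],[0,0,0],40],
    [[0.015,0.015,0.005],[0,0,0],40],
    [[0.02,0.02,0.01],[0,0,0],40],
    [[0.025,0.025,0.01],[0,0,0],40],
    [[0.03,0.03,0.01],[0,0,0],40],
    [[0.03,0.03,0.01],[0,0,0],40],
    [[0.03,0.03,0.01],[0,0,0],40],
    [[0.03,0.03,0.01],[0,0,0],40],
    [[0.03,0.03,0.01],[0,0,0],40],
    [[0.03,0.03,0.01],[0,0,0],40]
  ]
}}

```text
clock: 19.65
tool_pos: [0.5556, 0.0182, 0.0382]
eef_rot: [1.979, 2.435, -0.006]
ft_force: [-5.5, -5.4, 13.0]
finger_gap: 0.0496
grasp_force: 64.7
```

```bash
python3 -c "
from h import *
jf()"
```

```text
F jig [-6.5 -4.1 13. ] tcp jig mm [15.3  9.7 38.2] rv [ 1.979  2.435 -0.006] tau [-0.81  0.92  0.18] 19.65
```

Call:
{"method": "servo_tool", "body": {
  "rows": [
    [[0.01,0.005,0],[0,0,0],40],
    [[0.02,0.01,0],[0,0,0],40],
    [[0.03,0.015,0],[0,0,0],40],
    [[0.04,0.02,0],[0,0,0],40],
    [[0.05,0.02,0],[0,0,0],40],
    [[0.05,0.02,0],[0,0,0],40],
    [[0.05,0.02,0],[0,0,0],40],
    [[0.05,0.02,0],[0,0,0],40],
    [[0.05,0.02,0],[0,0,0],40],
    [[0.05,0.02,0],[0,0,0],40]
  ]
}}

```text
clock: 20.65
tool_pos: [0.5556, 0.0183, 0.0383]
eef_rot: [1.979, 2.434, -0.011]
ft_force: [-6.2, -7.5, 14.1]
finger_gap: 0.049
grasp_force: 64.9
```

```bash
python3 -c "
from h import *
jf()
arm.read_camera('side');jf();arm.read_camera('side');jf()"
```

```text
F jig [-7.6 -6.1 14.1] tcp jig mm [15.4  9.8 38.3] rv [ 1.979  2.434 -0.011] tau [-1.41  1.13  0.39] 20.65
F jig [-7.7 -7.  14.8] tcp jig mm [15.4  9.8 38.3] rv [ 1.979  2.434 -0.011] tau [-1.37  1.11  0.31] 20.7
F jig [-8.  -6.5 14.6] tcp jig mm [15.4  9.8 38.3] rv [ 1.979  2.434 -0.011] tau [-1.37  1.07  0.36] 20.75
```

Call:
{"method": "servo_tool", "body": {
  "rows": [
    [[0.01,0.005,0],[0,0,0],40],
    [[0.02,0.01,0],[0,0,0],40],
    [[0.03,0.015,0],[0,0,0],40],
    [[0.04,0.02,0],[0,0,0],40],
    [[0.05,0.025,0],[0,0,0],40],
    [[0.05,0.025,0],[0,0,0],40],
    [[0.05,0.025,0],[0,0,0],40],
    [[0.05,0.025,0],[0,0,0],40],
    [[0.05,0.025,0],[0,0,0],40],
    [[0.05,0.025,0],[0,0,0],40]
  ]
}}

```text
clock: 21.75
tool_pos: [0.5556, 0.0184, 0.0384]
eef_rot: [1.979, 2.433, -0.016]
ft_force: [-6.5, -10.6, 17.1]
finger_gap: 0.0491
grasp_force: 65.2
```

Run:
```python
from h import *
jf()
s=arm.read_camera('side');jf()
st=arm.sense();M=R.from_rotvec(st["eef_rot"]).as_matrix();print("tilt",M[:2,2],"psi-pi/2",np.arctan2(M[1,0],M[0,0])-np.pi/2)
cv2.imwrite("pics/fin.png",cv2.resize(s["image"][170:330,190:340],(600,600*160//150//1),interpolation=2)[:600])
```

```text
F jig [-8.6 -9.  17.1] tcp jig mm [15.4  9.9 38.4] rv [ 1.979  2.433 -0.016] tau [-1.93  1.41  0.43] 21.75
F jig [-9.2 -7.8 16.9] tcp jig mm [15.4  9.9 38.4] rv [ 1.979  2.433 -0.016] tau [-1.93  1.33  0.46] 21.8
tilt [-0.00242229 -0.01093271] psi-pi/2 0.2052253331038152
```

View pics/fin.png

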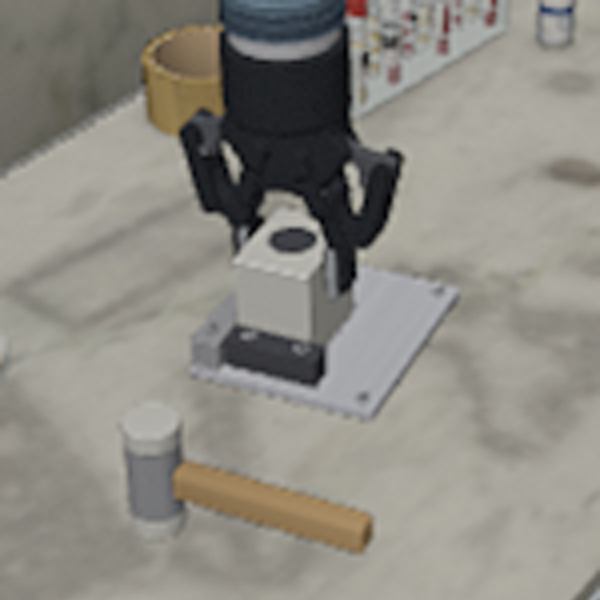

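```bash
python3 -c "
from h import *
jf();print(arm.finish_job())"
```

```text
F jig [-9.2 -7.8 16.9] tcp jig mm [15.4  9.9 38.4] rv [ 1.979  2.433 -0.016] tau [-1.93  1.33  0.46] 21.8
the job is handed in; nothing more can be done
None
```

The job is handed in at 21.8 s: pin driven flush with the mallet, mallet standing upright beside the jig, and block held pressed in the corner at about 9 N (fence), 8 N (stop) and 17 N (wrist reading, down on the plate; you asked for about 10); no verdict came back.

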